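# Arm the press at its guarded switch

### The job

Arm the bench press at the switch box with the red guard: lift the hinged red guard with a finger by its lip, and with the guard riding on the finger push the toggle beneath it fully over from the lip side to the hinge side, then draw the finger out and let the guard drop shut. It is all done by touch with the fingers, with light force: grip nothing and pick nothing up, do not move the loose things around, and leave the switch under the yellow guard alone.

Things in the scene. Friction and masses are not known exactly. Their poses are not given: they have to be found in the camera images.
- red_box: low grey switch box fixed to the worktop, 72 mm deep (x) by 84 mm wide (y), top 36 mm above the worktop, with a red hinged guard on top. Origin at worktop level straight below the toggle's pivot; its x axis points from the lip side of the guard towards its hinge side, z up. The box reaches from x = -20 to +52 mm. Its x axis points to the robot's left (world +y) within 0.3 rad, so the lip is on the robot's right
- red_hinge (a point): middle of the red guard's hinge axis, which runs along the box's y; at x = +20 mm, 60 mm above the worktop
- red_lip (a point): outer edge of the red guard's lip, at the level of its underside, middle of its width; 47 mm from the hinge axis, overhanging the front of the box by 7 mm (at x = -27 mm, 60 mm up, when shut). The lip is a tab 36 mm wide with a 8 mm round bead along its edge; it stands out 9 mm from the guard's front wall, and lip and front wall end 24 mm above the box top, so that a finger can go in beneath
- red_guard (a joint): red plastic guard, an inverted channel 38 mm long and 56 mm wide (50 mm between its two side cheeks), its inside 13 mm above the hinge axis, its top 16 mm above it, about 50 g. 0 = shut, grows as the lip end is lifted, stop at 1.2 rad; it does not stay up but falls shut by its own weight whenever nothing supports it
- red_toggle (a joint): steel bat-handle toggle under the red guard, 8 mm thick, pivot at x = 0 on the box, 37 mm above the worktop. 0 = off, leaning 0.38 rad towards the lip side (it may start up to 0.08 rad from there); 0.76 = on, leaning 0.38 rad towards the hinge side; stays where it is left; needs about 2 N at its end
- red_toggle_tip (a point): rounded end of the toggle under the red guard, 22 mm from its pivot (at x = -8 mm, 57 mm above the worktop when off; x = +8 mm when on)
- yellow_box: low grey switch box fixed to the worktop, 72 mm deep (x) by 84 mm wide (y), top 36 mm above the worktop, with a yellow hinged guard on top. Origin at worktop level straight below the toggle's pivot; its x axis points from the lip side of the guard towards its hinge side, z up. The box reaches from x = -20 to +52 mm. Its x axis points to the robot's left (world +y) within 0.3 rad, so the lip is on the robot's right
- yellow_hinge (a point): middle of the yellow guard's hinge axis, which runs along the box's y; at x = +20 mm, 60 mm above the worktop
- yellow_lip (a point): outer edge of the yellow guard's lip, at the level of its underside, middle of its width; 47 mm from the hinge axis, overhanging the front of the box by 7 mm (at x = -27 mm, 60 mm up, when shut). The lip is a tab 36 mm wide with a 8 mm round bead along its edge; it stands out 9 mm from the guard's front wall, and lip and front wall end 24 mm above the box top, so that a finger can go in beneath
- yellow_guard (a joint): yellow plastic guard, an inverted channel 38 mm long and 56 mm wide (50 mm between its two side cheeks), its inside 13 mm above the hinge axis, its top 16 mm above it, about 50 g. 0 = shut, grows as the lip end is lifted, stop at 1.2 rad; it does not stay up but falls shut by its own weight whenever nothing supports it
- yellow_toggle (a joint): steel bat-handle toggle under the yellow guard, 8 mm thick, pivot at x = 0 on the box, 37 mm above the worktop. 0 = off, leaning 0.38 rad towards the lip side (it may start up to 0.08 rad from there); 0.76 = on, leaning 0.38 rad towards the hinge side; stays where it is left; needs about 2 N at its end
- yellow_toggle_tip (a point): rounded end of the toggle under the yellow guard, 22 mm from its pivot (at x = -8 mm, 57 mm above the worktop when off; x = +8 mm when on)
- loose_loupe: black eye loupe standing loose, a cup 36 mm across and 30 mm tall; origin at the centre of its underside; a bystander
- pot: small round parts pot, cream with a dark lid, 42 mm across, 20 mm tall, loose; origin at the centre of its underside; a bystander
- valve: black waisted pick-up knob, 26 mm across, 32 mm tall, loose; origin at the centre of its underside; a bystander
There are look-alikes about, which are no part of the job. Leave any pink look-alike of the yellow_box alone.

How it is judged:
By the outcome, as a careful person would: the job done as asked, in the order asked, and still so for the second after the job is handed in, with the robot touching nothing.
It also fails if it takes over 40 s, if anything falls off the work surface, if the arm or the gripper's body presses on something with over 40 N, if the wrist force passes 120 N, or if a joint passes its speed limit or range.

### The arm

A 7-joint arm with a two-finger parallel gripper is mounted at the origin on a cart in front of the work surface, level with it; the furniture and walls round the work are solid. World frame = base frame: x ahead of the robot, y to its left, z up, the work surface at z = 0. Lengths are in m, angles in rad, forces in N, time in s.
With the tool pointing down it reaches from about 0.425 to 0.875 m from the base axis. Payload 9.9 kg.
Tool frame: the origin (TCP) lies on the centre line of the jaws, within the pads' length; the fingertips stand 11 mm ahead of it and the grasp point (between the pads) lies 8 mm behind it; z points along the fingers, y is the line along which they close (so a half turn about z gives the same grasp; the last joint's range is limited). The gripper opens to 85 mm and grips with 20 to 120 N. Pads are 22 mm wide; open, the fingers measure 114 mm over their backs; the gripper's body (76 mm by 85 mm) begins 54 mm behind the grasp point. The pads swing forward as they close: fully open they stand 13 mm farther back than shut.
Start: joints at [-1.401, 0.576, 0.025, 1.437, -0.015, 1.129, -0.057], TCP at [0.169, 0.653, 0.242] pointing down, gripper open.
Joint ranges: [-2.76, 2.76], [-0.34, 2.15], [-1.52, 1.57], [0.19, 2.46], [-1.09, 4.23], [0.17, 1.99], [-2.82, 2.82]. Speed limits (rad/s): [2.22, 2.22, 3.01, 3.01, 3.14, 3.14, 3.14].

### API

Orientations are given as a unit quaternion [w, x, y, z].
In Python, from plant import get_obs, get_image, sign_off, masks_of gives the robot as it stands.
- The arm moves only by the tool step_arm, never from a script. Its arguments are lists of equal length, an entry for each row: "dp": the shift along the world's x, y, z in m, a list of three; "dr": the turn, a rotation vector about the world's x, y, z in rad, a list of three. In form: {"dp": [[dx, dy, dz], ...], "dr": [[rx, ry, rz], ...]}. A call has 1 to 8 rows; each row is the pose to reach, as a shift and turn from the pose commanded when the call began; what a row does not reach only later rows make up. A row lasts 1/8 s, in which the tool goes at most 62.5 mm and 10.7 degrees, less where a joint would pass 70% of its speed; a pose out of reach is approached as far as the arm can. A call with a gripper value outside its range is refused whole. "gripper" is the finger opening in m, from 0 to 0.0854, set as the call begins (left out, the last holds). The fingers move at their own pace and stop on an object; "force" is the grip in N (left out, the last holds). Time passes only in rows, so rows that repeat a pose let the fingers close. It gives the time, the measured TCP pose, the force, the opening and the grip force at its end, in the units of the state.
- get_obs(): the state, without advancing time (a new reading comes with each control period).
- get_image(name): name is "side" or "top" or "wrist"; returns a dict with "img" (400x640x3 uint8, red, green, blue), "camera_matrix" (3x3 intrinsics, pixels), "rvec" (rotation vector, rad) and "tvec" (3), from world to camera coordinates, as OpenCV has them. Camera axes: x right, y down, z forward; pixel columns grow to the right and rows downward; lengths in m; the calibration is good to about 2 mm. A picture is of the moment at which its call begins. There is no depth.
- sign_off(): hands the job in; it is judged then, once.
Trained networks look in a picture, given as the dict that the camera call returned (one of the last four; its "shot" number tells which), for a name from the list of things; names that differ only in an ending like _2 or _b are one class to them, and where a whole thing is asked for, a point or a joint stands for the part that bears it (a point fixed in the world has none). Each returns a list of dicts, best first, with "confidence" (0 to 1); they miss things now and then, are a little off and sometimes report something else, mostly with a low value. They report only what shows in the picture. A call takes as long as a camera call. They do not tell look-alikes from the thing itself.
- masks_of(target, picture): "region" (400x640 bool, what is visible of it) and "uv" ([column, row] in pixels, amid what is visible of it).
The state is a dict: "t": time; "joints": joint angles; "qd": joint speeds; "joint_torque": joint torques, N m; "position": TCP position; "orientation": TCP orientation; "wrist_force": force on the tool from outside, world axes, zero at the start; "moment": the same for the moment, N m; "width": finger opening in m; "gripper_force": force on a finger pad.
Only numpy, scipy, OpenCV 4.12 (cv2) and the standard library are available. Lean on these libraries where they do the work, as an engineer would, in place of code of your own. Each camera call takes 0.05 s, during which the arm holds its last target. There are 200 camera calls.

## Working session

There is one attempt and no reset: what is moved stays moved. The work goes in short steps, Python scripts to look and compute and a tool call to move; the robot and the scene stay as the last step left them, time stands still between calls to the robot, and variables do not carry over. Pictures are saved under pics/ and viewed, at most 12 in all, crops included, and the job is handed in when it is done.

Besides the shell and the picture viewer there is one more tool, called after "Request:" as name(argument=value, ...), one argument or row to a line, values as JSON. step_arm: Moves the arm, as the interface text tells. Its arguments: {"type":"object","properties":{"dp":{"type":"array"},"dr":{"type":"array"},"gripper":{"type":"number"},"force":{"type":"number"}},"required":["dp","dr"]}

```bash
mkdir -p pics; ls; cat > h.py <<'E'
import numpy as np,cv2
from plant import *
def P(im):
    R=cv2.Rodrigues(np.array(im["rvec"],float))[0];return np.array(im["camera_matrix"]),R,np.array(im["tvec"],float).ravel()
def ray(im,uv,z):
    K,R,t=P(im);d=R.T@np.linalg.inv(K)@[uv[0],uv[1],1];c=-R.T@t
    return c+d*(z-c[2])/d[2]
def proj(im,X):
    K,R,t=P(im);return cv2.projectPoints(np.array(X,float).reshape(-1,3),np.array(im["rvec"],float),np.array(im["tvec"],float),K,None)[0][:,0]
def save(im,n,crop=None,s=1):
    a=im["img"][:,:,::-1]
    if crop: a=a[crop[1]:crop[3],crop[0]:crop[2]]
    cv2.imwrite("pics/"+n,cv2.resize(a,None,fx=s,fy=s))
E
python3 - <<'E'
from h import *
o=get_obs();print({k:np.round(v,3) for k,v in o.items()})
ims=[get_image(n) for n in("top","side")]
for im,n in zip(ims,("top","side")):
    save(im,n+"0.png");R=P(im)
    print(n,-R[1].T@R[2])
    for k,z in(("red_guard",.076),("red_box",.036),("red_lip",.06),("red_hinge",.06),("yellow_guard",.076),("loose_loupe",.015),("pot",.02),("valve",.02)):
        for m in masks_of(k,im)[:3]: print(k,round(m["confidence"],2),np.round(m["uv"]),m["region"].sum(),np.round(ray(im,m["uv"],z),3))
a=cv2.imread("pics/top0.png");b=cv2.imread("pics/side0.png")
cv2.imwrite("pics/both.png",cv2.resize(np.vstack([a,b]),(480*2//2,600)))
E
```

```text
pics
{'t': np.float64(0.0), 'joints': array([-1.401,  0.577,  0.025,  1.438, -0.015,  1.129, -0.057]), 'qd': array([-0.001,  0.001,  0.001,  0.001,  0.   ,  0.   , -0.001]), 'joint_torque': array([ 0.0000e+00, -7.6575e+01,  2.2510e+00, -2.8597e+01,  1.5000e-02,
        1.3000e-02, -0.0000e+00]), 'position': array([0.169, 0.653, 0.241]), 'orientation': array([-0.   ,  0.127,  0.992, -0.001]), 'wrist_force': array([ 0.434,  0.731, -0.443]), 'moment': array([-0.012,  0.018,  0.   ]), 'gripper_force': np.float64(0.0), 'width': np.float64(0.086)}
top [ 0.36633518 -0.11228329  1.04144064]
red_guard 0.81 [378. 208.] 454 [ 0.525 -0.301  0.076]
red_lip 0.63 [381. 206.] 469 [ 0.532 -0.311  0.06 ]
red_hinge 0.67 [372. 206.] 1174 [ 0.532 -0.289  0.06 ]
yellow_guard 0.67 [271. 184.] 328 [ 0.586 -0.048  0.076]
pot 0.49 [324. 253.] 226 [ 0.423 -0.174  0.02 ]
side [ 0.38742969 -0.59697506  0.74864255]
red_guard 0.72 [342. 286.] 873 [ 0.525 -0.306  0.076]
red_guard 0.34 [343. 291.] 1846 [ 0.523 -0.315  0.076]
red_box 0.9 [345. 291.] 1880 [ 0.535 -0.299  0.036]
red_hinge 0.69 [344. 291.] 1827 [ 0.529 -0.309  0.06 ]
yellow_guard 0.79 [325. 117.] 402 [0.633 0.117 0.076]
yellow_guard 0.71 [328. 170.] 518 [ 0.587 -0.041  0.076]
loose_loupe 0.74 [378. 240.] 232 [ 0.643 -0.204  0.015]
pot 0.74 [273. 262.] 360 [ 0.425 -0.192  0.02 ]
```

View pics/both.png

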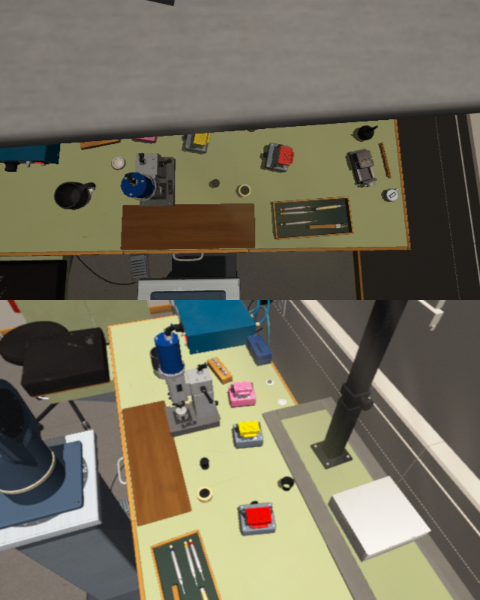

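```bash
python3 - <<'E'
from h import *
im=get_image("side");save(im,"s1.png",(240,200,440,340),4)
E
```

```text
(no output)
```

View pics/s1.png

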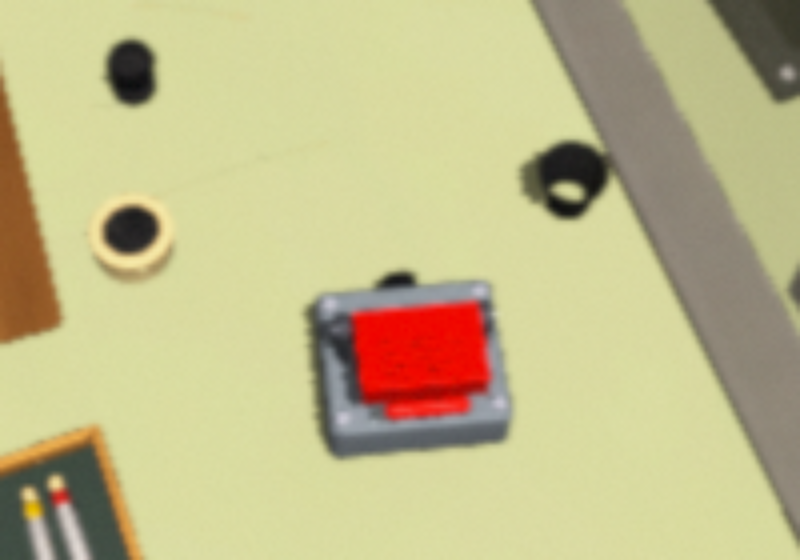

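The side view shows the red box at about (343,290) with the lip facing the camera. The yellow one is at (328,170), the pink further away, the pot at (273,260) and the loupe at (380,243). I'll fit the box pose from the guard corners.

```bash
python3 - <<'E'
from h import *
from scipy.optimize import least_squares
im=get_image("side");tp=get_image("top");save(tp,"t1.png",(290,140,470,260),4)
c=np.array([[352,312],[482,303],[490,383],[362,395],[322,296],[490,285]])/4+[240,200]
M=np.array([[20,28,76],[20,-28,76],[-18,-28,76],[-18,28,76],[52,42,36],[52,-42,36]])/1e3
def W(p,M):
    a=p[2];cs,s=np.cos(a),np.sin(a);return np.c_[p[0]+cs*M[:,0]-s*M[:,1],p[1]+s*M[:,0]+cs*M[:,1],M[:,2]]
r=least_squares(lambda p:(proj(im,W(p,M))-c).ravel(),[.53,-.31,1.57]);print(r.x,r.fun.round(1))
print("lip",W(r.x,np.array([[-.027,0,.06]])))
print((proj(tp,W(r.x,M))-[290,140])*4)
w=get_image("wrist");save(w,"w1.png")
E
```

```text
[ 0.53009335 -0.31028008  1.33530719] [ 0.6  0.5 -0.5  0.6  0.4  0.6  0.  -0.1 -1.3 -0.8  0.8 -1. ]
lip [[ 0.52379374 -0.33653489  0.06      ]]
[[326.02721398 301.8045428 ]
 [344.32632053 210.7893535 ]
 [406.97055483 224.96356001]
 [389.30364755 316.18386974]
 [259.02345477 321.89099939]
 [286.32437503 190.68472707]]
```

View pics/t1.png

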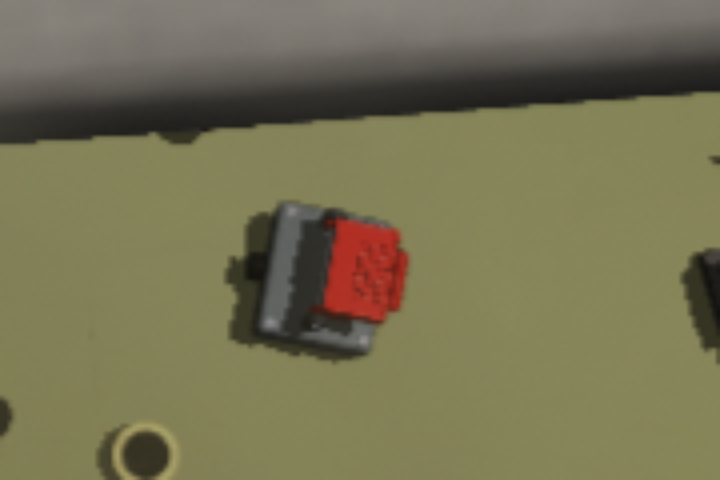

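The top view agrees with the fit to within a few mm. Next I'll check for obstacles on the way: the microscope's height, and the grey shelf overhead.

```bash
python3 - <<'E'
from h import *
s=get_image("side");t=get_image("top")
def tri(a,b):
    Ps=[]
    for im in(t,s):
        K,R,T=P(im);Ps.append(K@np.c_[R,T])
    X=cv2.triangulatePoints(*Ps,np.array(a,float).reshape(2,1),np.array(b,float).reshape(2,1)).ravel();X=X[:3]/X[3];return X,proj(t,X)-a,proj(s,X)-b
print("blue",tri((180,244),(225,50)))
print("scope base corners", ray(t,(232,210),.02),ray(t,(232,273),.02),ray(t,(180,210),.02))
print("brown mat",ray(t,(163,272),0),ray(t,(338,330),0), "tray",ray(t,(362,268),.02),ray(t,(465,310),.02))
for h in np.arange(.05,1.0,.1):
    print(round(h,2),[ (ray(t,uv,h).round(2)[:2],proj(s,ray(t,uv,h)).round().ravel()) for uv in((60,182),(320,170),(520,158))])
b=np.hstack([get_image("wrist")["img"],s["img"]])[:,:,::-1];cv2.imwrite("pics/ws.png",cv2.resize(b,(800,250)))
E
```

```text
blue (array([0.4292421 , 0.09465921, 0.3072059 ]), array([[ 0.00721741, -1.60715112]]), array([[-1.48202415,  0.42718797]]))
scope base corners [0.53249301 0.05137063 0.02      ] [0.37893374 0.0482669  0.02      ] [0.53361774 0.17899693 0.02      ]
brown mat [0.38367329 0.21947779 0.        ] [ 0.2405862  -0.20572342  0.        ] tray [ 0.38701268 -0.2659807   0.02      ] [ 0.28446736 -0.51044793  0.02      ]
0.05 [(array([0.6 , 0.46]), array([276.,  49.])), (array([ 0.63, -0.17]), array([365., 218.])), (array([ 0.65, -0.67]), array([518., 500.]))]
0.15 [(array([0.58, 0.4 ]), array([270.,  28.])), (array([ 0.6 , -0.16]), array([355., 188.])), (array([ 0.62, -0.61]), array([503., 454.]))]
0.25 [(array([0.55, 0.34]), array([262.,   3.])), (array([ 0.57, -0.16]), array([344., 151.])), (array([ 0.6 , -0.55]), array([484., 397.]))]
0.35 [(array([0.53, 0.29]), array([252., -30.])), (array([ 0.55, -0.15]), array([329., 105.])), (array([ 0.57, -0.5 ]), array([461., 325.]))]
0.45 [(array([0.51, 0.23]), array([239., -73.])), (array([ 0.52, -0.14]), array([310.,  43.])), (array([ 0.54, -0.44]), array([431., 232.]))]
0.55 [(array([0.48, 0.17]), array([ 220., -132.])), (array([ 0.49, -0.14]), array([283., -42.])), (array([ 0.51, -0.39]), array([389., 104.]))]
0.65 [(array([0.46, 0.11]), array([ 193., -220.])), (array([ 0.47, -0.13]), array([ 244., -165.])), (array([ 0.48, -0.33]), array([330., -78.]))]
0.75 [(array([0.43, 0.06]), array([ 149., -362.])), (array([ 0.44, -0.13]), array([ 182., -363.])), (array([ 0.45, -0.28]), array([ 237., -363.]))]
0.85 [(array([ 0.41, -0.  ]), array([  66., -632.])), (array([ 0.42, -0.12]), array([  67., -727.])), (array([ 0.42, -0.22]), array([  73., -869.]))]
0.95 [(array([ 0.39, -0.06]), array([ -155., -1345.])), (array([ 0.39, -0.12]), array([ -218., -1631.])), (array([ 0.39, -0.16]), array([ -298., -2012.]))]
```

View pics/ws.png

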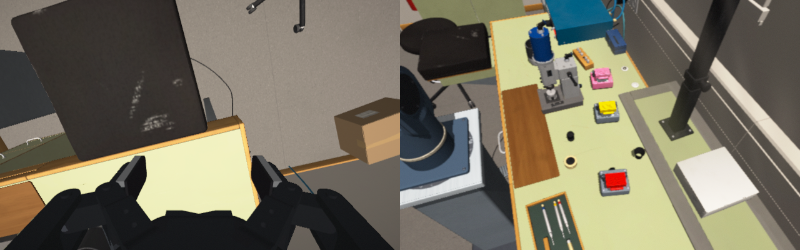

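The wrist picture shows only the left end of the bench. In the side view the route to the red box passes the microscope, whose blue top is about 0.31 m high at (0.43, 0.09). I'll go over it at z = 0.42 with the fingers closed.

Request:
step_arm(
  dp=[
    [0.014,-0.025,0.03],
    [0.028,-0.05,0.06],
    [0.042,-0.075,0.09],
    [0.056,-0.1,0.12],
    [0.07,-0.125,0.145],
    [0.084,-0.15,0.17],
    [0.098,-0.175,0.18],
    [0.112,-0.2,0.18],
  ],
  dr=[
    [0,0,-0.06],
    [0,0,-0.12],
    [0,0,-0.18],
    [0,0,-0.24],
    [0,0,-0.3],
    [0,0,-0.36],
    [0,0,-0.42],
    [0,0,-0.48],
  ],
  gripper=0,
)

```text
t: 2.25
position: [0.2822, 0.4522, 0.4224]
orientation: [0.0, 0.36, 0.933, 0.0]
wrist_force: [0.5, -0.6, -0.8]
width: 0.0
gripper_force: 0.0
```

Request:
step_arm(
  dp=[
    [0.014,-0.043,0],
    [0.028,-0.086,0],
    [0.042,-0.13,0],
    [0.056,-0.173,0],
    [0.07,-0.216,0],
    [0.084,-0.26,0],
    [0.1,-0.303,0],
    [0.12,-0.35,0],
  ],
  dr=[
    [0,0,-0.08],
    [0,0,-0.16],
    [0,0,-0.24],
    [0,0,-0.32],
    [0,0,-0.4],
    [0,0,-0.48],
    [0,0,-0.56],
    [0,0,-0.64],
  ],
)

```text
t: 3.25
position: [0.401, 0.1014, 0.4213]
orientation: [-0.0, 0.635, 0.772, -0.0]
wrist_force: [1.3, 0.2, -0.8]
width: 0.0003
gripper_force: 0.0
```

Request:
step_arm(
  dp=[
    [0.006,-0.045,0],
    [0.012,-0.09,0],
    [0.018,-0.135,0],
    [0.024,-0.18,0],
    [0.03,-0.225,0],
    [0.036,-0.27,-0.02],
    [0.042,-0.315,-0.04],
    [0.048,-0.35,-0.06],
  ],
  dr=[
    [0,0,-0.05],
    [0,0,-0.1],
    [0,0,-0.15],
    [0,0,-0.2],
    [0,0,-0.25],
    [0,0,-0.3],
    [0,0,-0.36],
    [0,0,-0.42],
  ],
)

```text
t: 4.25
position: [0.4483, -0.2487, 0.3606]
orientation: [-0.001, 0.783, 0.622, -0.0]
wrist_force: [0.7, 1.9, -1.3]
width: 0.0001
gripper_force: 0.0
```

Request:
step_arm(
  dp=[
    [0.006,-0.025,0],
    [0.012,-0.05,0],
    [0.018,-0.075,0],
    [0.024,-0.1,-0.01],
    [0.03,-0.125,-0.03],
    [0.036,-0.15,-0.05],
    [0.042,-0.175,-0.08],
    [0.048,-0.2,-0.11],
  ],
  dr=[
    [0.085,-0.02,0],
    [0.17,-0.04,0],
    [0.255,-0.06,0],
    [0.34,-0.08,0],
    [0.425,-0.1,0],
    [0.51,-0.12,0],
    [0.595,-0.14,0],
    [0.68,-0.164,0],
  ],
)

```text
t: 5.25
position: [0.4968, -0.4477, 0.2503]
orientation: [-0.211, 0.734, 0.585, 0.272]
wrist_force: [0.2, -0.1, -0.1]
width: 0.0
gripper_force: 0.0
```

```bash
python3 - <<'E'
from h import *
o=get_obs();print(o["joints"],o["position"],o["orientation"],o["wrist_force"])
w=get_image("wrist");s=get_image("side")
save(w,"w2.png");save(s,"s2.png",(240,180,480,400),3)
E
python3 -c "
import cv2,numpy as np
a=cv2.imread('pics/w2.png');b=cv2.imread('pics/s2.png');b=cv2.resize(b,(436,400));a=a
cv2.imwrite('pics/ws2.png',cv2.resize(np.hstack([a[:,110:530],b]),None,fx=.93,fy=.93))"
```

```text
[ 0.69665541  0.89798438  0.55474215  1.12066815 -0.8306571   1.8328615
  1.01091067] [ 0.49684475 -0.44766324  0.25031272] [-0.2111861   0.73446362  0.58479177  0.2719967 ] [ 0.22955539 -0.14770049 -0.07067577]
```

View pics/ws2.png

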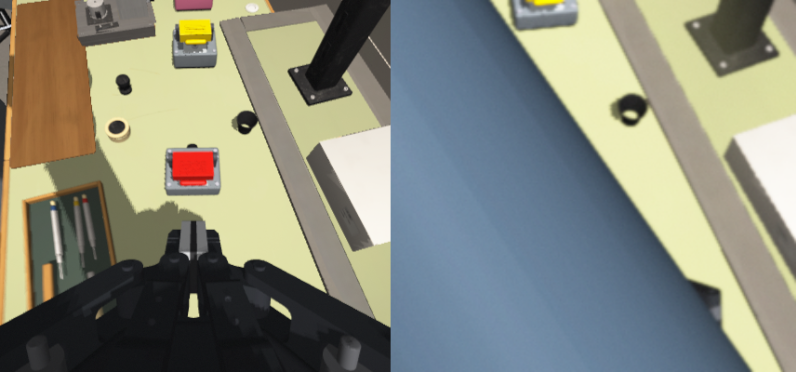

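The pose was reached. The wrist view shows the red guard and lip ahead at about (320,180), with the closed fingers below it, while the side view is blocked by the arm. I'll refine the box pose from the wrist view.

```bash
python3 - <<'E'
from h import *
w=get_image("wrist");save(w,"w3.png",(270,140,370,310),3.5)
a=cv2.imread("pics/w3.png")
p=np.array([.5301,-.3103,1.3353])
def W(M):
    cs,s=np.cos(p[2]),np.sin(p[2]);return np.c_[p[0]+cs*M[:,0]-s*M[:,1],p[1]+s*M[:,0]+cs*M[:,1],M[:,2]]
M=np.array([[20,28,76],[20,-28,76],[-18,-28,76],[-18,28,76],[52,42,36],[52,-42,36],[-20,-42,36],[-20,42,36],[-27,18,60],[-27,-18,60]])/1e3
print(proj(w,W(M)).round(1).tolist())
for q in (proj(w,W(M))-[270,140])*3.5: cv2.circle(a,tuple(int(v) for v in q),3,(255,0,0),-1)
o=get_obs();from scipy.spatial.transform import Rotation as Ro
q=o["orientation"];R=Ro.from_quat([q[1],q[2],q[3],q[0]]).as_matrix();print(R.round(3))
tip=[o["position"]+R@np.array([x,y,.011]) for x,y in((.011,.0145),(.011,-.0145),(-.011,.0145),(-.011,-.0145))]
for q in (proj(w,tip)-[270,140])*3.5: cv2.circle(a,tuple(int(v) for v in q),3,(0,255,0),-1)
cv2.imwrite("pics/w3.png",a)
E
```

```text
[[298.0, 160.5], [341.9, 160.5], [342.9, 187.3], [297.1, 187.3], [290.8, 156.0], [348.8, 156.0], [351.1, 201.8], [288.6, 201.7], [305.6, 199.3], [334.2, 199.3]]
[[ 0.174  0.973  0.149]
 [ 0.742 -0.23   0.63 ]
 [ 0.647  0.001 -0.762]]
```

View pics/w3.png

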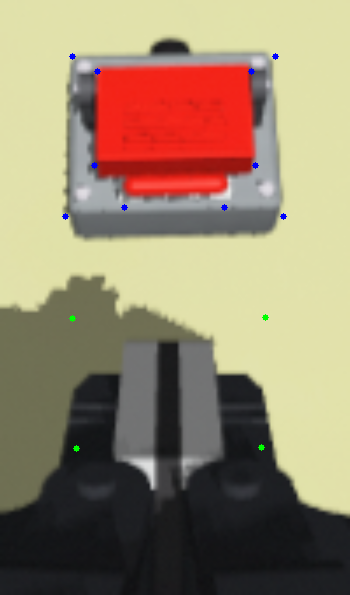

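```bash
python3 - <<'E'
from h import *
from scipy.optimize import least_squares
s=get_image("side");t=get_image("top");w=get_image("wrist")
M=np.array([[20,28,76],[20,-28,76],[-18,-28,76],[-18,28,76],[52,42,36],[52,-42,36],[-20,-42,36],[-20,42,36]])/1e3
def W(p,M):
    a=p[2];cs,sn=np.cos(a),np.sin(a);return np.c_[p[0]+cs*M[:,0]-sn*M[:,1],p[1]+sn*M[:,0]+cs*M[:,1],M[:,2]]
A=[(s,np.array([[352,312],[482,303],[490,383],[362,395],[322,296],[490,285]])/4+[240,200],[0,1,2,3,4,5]),
(t,np.array([[320,315],[332,220],[398,230],[385,322],[262,330],[288,203]])/4+[290,140],[0,1,2,3,4,5]),
(w,np.array([[95,68],[252,65],[255,163],[97,161],[72,57],[270,53],[281,207],[68,212]])/3.5+[270,140],range(8))]
for sel in([0],[1],[2],[0,1,2]):
    f=lambda p:np.concatenate([(proj(A[i][0],W(p,M[list(A[i][2])]))-A[i][1]).ravel() for i in sel])
    r=least_squares(f,[.53,-.31,1.33],x_scale=[.01,.01,.1]);print(sel,r.x.round(4),np.abs(r.fun).mean().round(2))
E
```

```text
[0] [ 0.5301 -0.3103  1.3353] 0.6
[1] [ 0.5253 -0.3074  1.3683] 0.86
[2] [ 0.5349 -0.3041  1.3629] 0.44
[0, 1, 2] [ 0.5324 -0.3064  1.3635] 1.72
```

```bash
python3 - <<'E'
from h import *
t=get_image("top");print(ray(t,(464,222),.03),ray(t,(464,222),.1),ray(t,(500,222),.03))
save(t,"t2.png",(340,130,560,290),3.5)
E
```

```text
[ 0.49584529 -0.52098314  0.03      ] [ 0.48688213 -0.49269776  0.1       ] [ 0.49499091 -0.61082974  0.03      ]
```

View pics/t2.png

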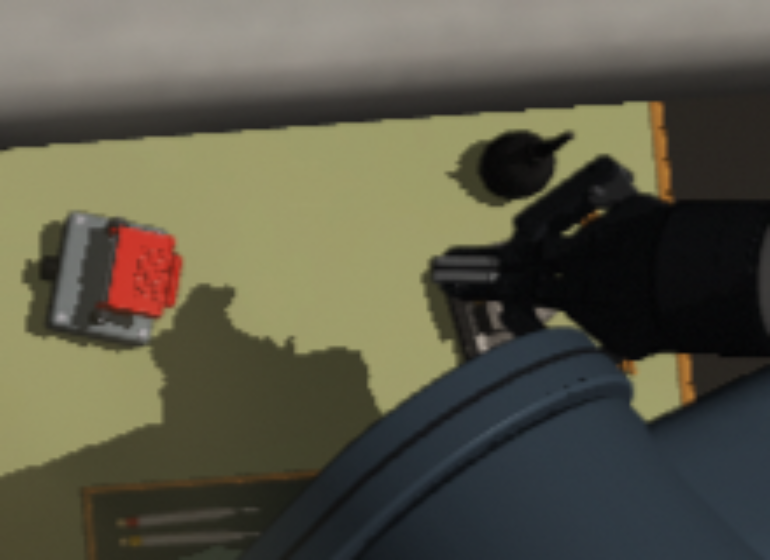

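The top view shows the arm well clear of the shelf, with the fingers at (470,268) on the crop. A low device lies beneath them, and the box is ahead at (115,280). Moving down in front of the lip.

Request:
step_arm(
  dp=[
    [0.005,0.012,-0.022],
    [0.009,0.024,-0.044],
    [0.012,0.036,-0.066],
    [0.015,0.048,-0.088],
    [0.018,0.058,-0.11],
    [0.02,0.066,-0.13],
    [0.022,0.074,-0.15],
    [0.024,0.08,-0.17],
  ],
  dr=[
    [0,0,0.003],
    [0,0,0.006],
    [0,0,0.009],
    [0,0,0.012],
    [0,0,0.015],
    [0,0,0.018],
    [0,0,0.02],
    [0,0,0.02],
  ],
)

```text
t: 6.6
position: [0.5219, -0.3661, 0.0816]
orientation: [-0.213, 0.728, 0.594, 0.269]
wrist_force: [0.1, -0.1, 0.0]
width: -0.0001
gripper_force: 0.0
```

```bash
cat > st.py <<'E'
from h import *
from scipy.spatial.transform import Rotation as Ro
o=get_obs();q=o["orientation"];R=Ro.from_quat([q[1],q[2],q[3],q[0]]).as_matrix()
B=np.array([.5335,-.305,0]);a=1.36;e=np.array([np.cos(a),np.sin(a),0]);f=np.array([-e[1],e[0],0])
C=o["position"]+R@[.010,0,.011]
print("joints",o["joints"].round(2),"z axis",R[:,2].round(3))
for n,X in(("TCP",o["position"]),("C",C)): print(n,[round(1e3*float(v),1) for v in((X-B)@e,(X-B)@f,X[2])])
E
cat > v.py <<'E'
import sys
from st import *
w=get_image("wrist");r=[int(v) for v in sys.argv[2:6]];save(w,sys.argv[1],r,4)
E
python3 v.py w4.png 240 150 400 300
```

```text
joints [ 0.58  0.99  0.51  1.42 -0.89  1.51  1.19] z axis [ 0.139  0.628 -0.765]
TCP [-62.2, -1.4, 81.6]
C [-47.5, -1.3, 79.6]
```

View pics/w4.png

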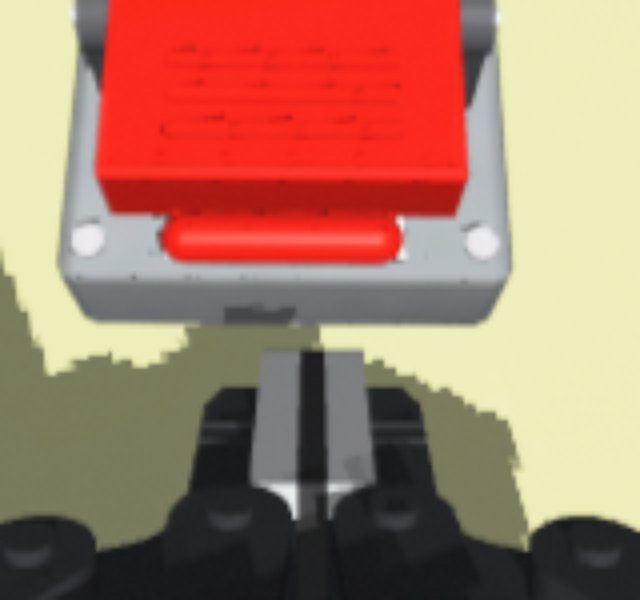

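The wrist view shows the box square to the fingers. The lip centre is at crop column 283 and the finger at 313, so I need about 4 mm to the left. I'll check the predictions numerically.

```bash
python3 - <<'E'
from st import *
from scipy.optimize import least_squares
w=get_image("wrist")
c=np.array([[160,250],[403,250],[98,180],[468,180],[88,240],[482,242]])/4+[240,150]
L=lambda v:B+v[0]*e+v[1]*f+[0,0,v[2]]
pts=lambda p:proj(w,[B+[p[0],p[1],0]+Ro.from_rotvec([0,0,p[2]]).apply(x*e+y*f)+[0,0,z] for x,y,z in
 [(-.0255,.018,.0625),(-.0255,-.018,.0625),(-.018,.028,.076),(-.018,-.028,.076),(-.014,.036,.036),(-.014,-.036,.036)]])
print((pts([0,0,0])-c).round(1).tolist())
r=least_squares(lambda p:(pts(p)-c)[:4].ravel(),[0,0,0],x_scale=[.01,.01,.1]);print(r.x.round(4),r.fun.round(1), "e,f",r.x[:2]@e[:2],r.x[:2]@f[:2])
print("C proj",proj(w,C),"obs",313/4+240,350/4+150)
for h in(.006,.008,.011):
  for l in(.008,.011): print(h,l,proj(w,o["position"]+R@[h,0,l]).round(1))
E
```

```text
joints [ 0.58  1.    0.51  1.42 -0.89  1.5   1.19] z axis [ 0.137  0.631 -0.764]
TCP [-60.6, -0.8, 78.9]
C [-45.9, -0.7, 77.0]
[[6.4, -2.0], [4.5, -1.5], [3.1, -5.1], [7.3, -4.3], [3.4, -1.3], [5.9, -1.0]]
[-0.0036 -0.0013  0.0067] [ 1.2  1.4 -0.5  1.5 -2.7 -1.6  2.  -1.4] e,f -0.0020767834339027805 0.003277715656806327
C proj [[316.91507191 236.51754266]] obs 318.25 237.5
0.006 0.008 [[316.9 245.8]]
0.006 0.011 [[316.9 243.3]]
0.008 0.008 [[316.9 242.3]]
0.008 0.011 [[316.9 239.9]]
0.011 0.008 [[316.9 237.1]]
0.011 0.011 [[316.9 234.8]]
```

```bash
sed -i 's/B=np.array(\[.5335,-.305,0\])/B=np.array([.5297,-.3063,0])/; s/^print("joints.*$/print("t",o["t"],"F",o["wrist_force"].round(1))/' st.py; python3 st.py
```

```text
t 6.7 F [-0.2  1.   0.1]
TCP [-59.1, -4.1, 80.1]
C [-44.4, -4.0, 78.1]
```

Request:
step_arm(
  dp=[
    [-0.001,0.002,-0.007],
    [-0.002,0.004,-0.014],
    [-0.0025,0.006,-0.02],
    [-0.0026,0.0067,-0.026],
    [-0.0018,0.011,-0.026],
    [-0.001,0.014,-0.026],
    [0,0.018,-0.026],
    [0.0005,0.0214,-0.026],
  ],
  dr=[
    [0,0,0],
    [0,0,0],
    [0,0,0],
    [0,0,0],
    [0,0,0],
    [0,0,0],
    [0,0,0],
    [0,0,0],
  ],
)

```text
t: 7.7
position: [0.5222, -0.3449, 0.0565]
orientation: [-0.213, 0.728, 0.594, 0.269]
wrist_force: [0.5, 0.4, -0.0]
width: 0.0001
gripper_force: 0.0
```

```bash
python3 v.py w5.png 240 150 400 300
```

```text
t 7.7 F [ 0.5  0.4 -0. ]
TCP [-39.3, -0.7, 56.5]
C [-24.6, -0.7, 54.5]
```

View pics/w5.png

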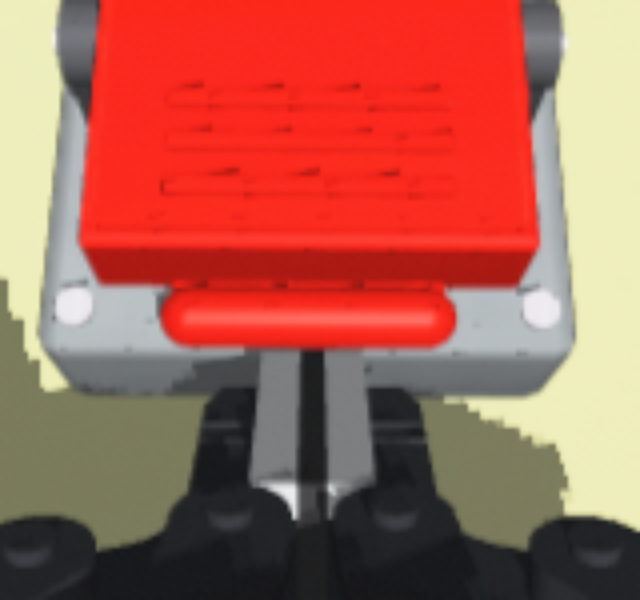

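The fingertip is now centred under the lip bead, with its end hidden at crop row 350 below the lip. I'll go 4 mm further in and lift.

Request:
step_arm(
  dp=[
    [0.0005,0.002,0],
    [0.001,0.004,0],
    [0.001,0.005,0.003],
    [0.001,0.005,0.006],
    [0.001,0.005,0.009],
    [0.001,0.005,0.012],
    [0.001,0.005,0.015],
    [0.001,0.005,0.018],
  ],
  dr=[
    [0,0,0],
    [0,0,0],
    [0,0,0],
    [0,0,0],
    [0,0,0],
    [0,0,0],
    [0,0,0],
    [0,0,0],
  ],
)

```text
t: 8.75
position: [0.523, -0.3402, 0.0745]
orientation: [-0.213, 0.728, 0.594, 0.269]
wrist_force: [-0.1, -0.8, -0.9]
width: -0.0001
gripper_force: 0.1
```

```bash
python3 v.py w6.png 240 150 400 300
```

```text
t 8.75 F [-0.1 -0.8 -0.9]
TCP [-34.5, -0.5, 74.5]
C [-19.8, -0.5, 72.5]
```

View pics/w6.png

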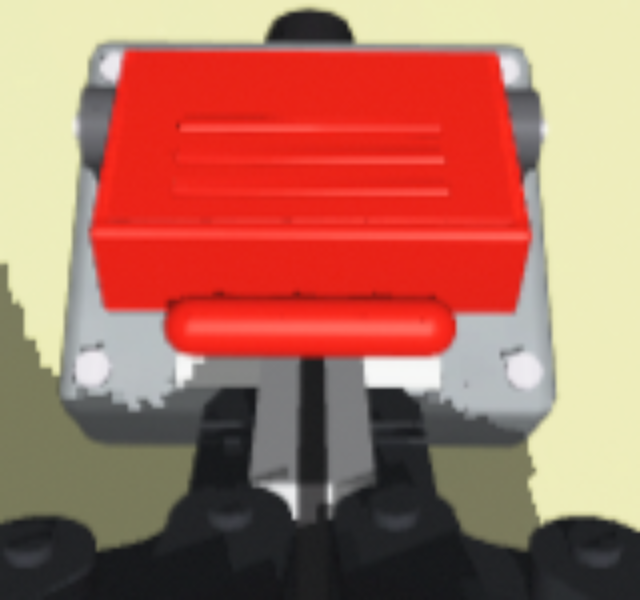

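The guard rides on the finger, with the lip at crop row 330 and the box front visible beneath it. I'll dip the tip to toggle height with the guard still on the finger, then push.

Request:
step_arm(
  dp=[
    [0,0,-0.004],
    [0,0.001,-0.008],
    [0,0.002,-0.012],
    [0,0.002,-0.016],
    [0,0.002,-0.0185],
    [0.001,0.004,-0.0185],
    [0.001,0.006,-0.0185],
    [0.002,0.008,-0.0185],
  ],
  dr=[
    [0,0,0],
    [0,0,0],
    [0,0,0],
    [0,0,0],
    [0,0,0],
    [0,0,0],
    [0,0,0],
    [0,0,0],
  ],
)

```text
t: 9.8
position: [0.5251, -0.332, 0.056]
orientation: [-0.213, 0.728, 0.594, 0.269]
wrist_force: [-0.6, -1.1, -0.0]
width: -0.0002
gripper_force: 0.4
```

```bash
python3 st.py
```

```text
t 9.8 F [-0.6 -1.1 -0. ]
TCP [-26.1, -0.9, 56.0]
C [-11.4, -0.8, 54.0]
```

Now pushing along e in small rows.

Request:
step_arm(
  dp=[
    [0.0003,0.0015,0],
    [0.0006,0.003,0],
    [0.0009,0.0045,0],
    [0.0012,0.006,0],
    [0.0015,0.007,0],
    [0.0017,0.008,0],
    [0.0019,0.009,0],
    [0.002,0.01,0],
  ],
  dr=[
    [0,0,0],
    [0,0,0],
    [0,0,0],
    [0,0,0],
    [0,0,0],
    [0,0,0],
    [0,0,0],
    [0,0,0],
  ],
)

```text
t: 10.8
position: [0.527, -0.3221, 0.0557]
orientation: [-0.213, 0.728, 0.594, 0.269]
wrist_force: [-0.6, -2.9, 2.5]
width: -0.0004
gripper_force: 1.4
```

Request:
step_arm(
  dp=[
    [0.0002,0.001,0],
    [0.0004,0.002,0],
    [0.0006,0.003,0],
    [0.0006,0.003,0],
  ],
  dr=[
    [0,0,0],
    [0,0,0],
    [0,0,0],
    [0,0,0],
  ],
)

```text
t: 11.3
position: [0.5277, -0.319, 0.0558]
orientation: [-0.213, 0.728, 0.594, 0.269]
wrist_force: [0.5, -1.8, 1.1]
width: 0.0
gripper_force: 1.0
```

```bash
python3 st.py
```

```text
t 11.3 F [ 0.5 -1.8  1.1]
TCP [-12.8, -0.7, 55.8]
C [1.9, -0.6, 53.8]
```

Request:
step_arm(
  dp=[
    [0.0002,0.001,0],
    [0.0004,0.002,0],
    [0.0004,0.002,0],
  ],
  dr=[
    [0,0,0],
    [0,0,0],
    [0,0,0],
  ],
)

```text
t: 11.68
position: [0.5279, -0.3176, 0.0558]
orientation: [-0.212, 0.728, 0.594, 0.268]
wrist_force: [0.3, -3.7, 1.9]
width: 0.0
gripper_force: 1.9
```

Request:
step_arm(
  dp=[
    [0.0002,0.001,0],
    [0.0003,0.0015,0],
    [0.0003,0.0015,0],
  ],
  dr=[
    [0,0,0],
    [0,0,0],
    [0,0,0],
  ],
)

```text
t: 12.05
position: [0.528, -0.3173, 0.0557]
orientation: [-0.212, 0.729, 0.594, 0.268]
wrist_force: [-0.7, -7.8, 2.3]
width: -0.0
gripper_force: 3.8
```

The force rises while the motion stalls at C x ≈ +3.5 mm, so the toggle is at its stop. Drawing the finger out level.

Request:
step_arm(
  dp=[
    [-0.001,-0.006,0],
    [-0.0024,-0.012,0],
    [-0.0037,-0.018,0],
    [-0.005,-0.024,-0.001],
    [-0.006,-0.029,-0.002],
    [-0.007,-0.034,-0.002],
    [-0.0085,-0.041,-0.002],
    [-0.0105,-0.05,-0.002],
  ],
  dr=[
    [0,0,0],
    [0,0,0],
    [0,0,0],
    [0,0,0],
    [0,0,0],
    [0,0,0],
    [0,0,0],
    [0,0,0],
  ],
)

```text
t: 13.05
position: [0.5177, -0.3662, 0.0539]
orientation: [-0.213, 0.728, 0.594, 0.269]
wrist_force: [-0.6, 0.6, -0.0]
width: 0.0004
gripper_force: 0.0
```

Request:
step_arm(
  dp=[
    [-0.002,-0.01,0.012],
    [-0.004,-0.02,0.024],
    [-0.006,-0.03,0.036],
    [-0.008,-0.04,0.048],
    [-0.01,-0.05,0.06],
    [-0.012,-0.06,0.075],
    [-0.012,-0.06,0.09],
    [-0.012,-0.06,0.09],
  ],
  dr=[
    [0,0,0],
    [0,0,0],
    [0,0,0],
    [0,0,0],
    [0,0,0],
    [0,0,0],
    [0,0,0],
    [0,0,0],
  ],
)

```text
t: 14.05
position: [0.5062, -0.426, 0.1453]
orientation: [-0.212, 0.728, 0.594, 0.269]
wrist_force: [-0.3, -0.1, 0.5]
width: -0.0001
gripper_force: 0.0
```

```bash
python3 v.py w7.png 240 90 400 240
```

```text
t 14.05 F [-0.3 -0.1  0.5]
TCP [-122.0, -2.0, 145.3]
C [-107.3, -2.0, 143.3]
```

View pics/w7.png

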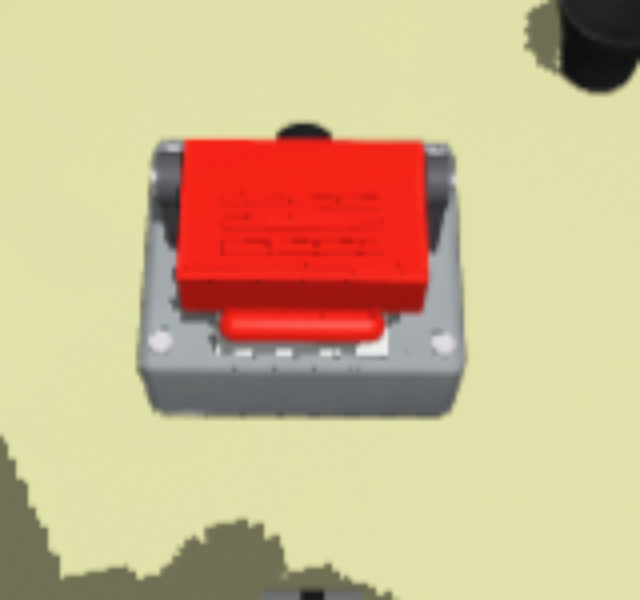

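The guard is shut again, with its lip at crop (300,325), and the finger is clear. Handing in.

```bash
python3 -c "
from plant import *
print(sign_off())"
```

```text
the job is handed in; nothing more can be done
None
```

I lifted the red guard by its lip, pushed the toggle to its hinge-side stop and drew the finger out. The guard dropped shut, and I handed the job in at about 14 s. I judged the toggle fully over by touch: force rose to about 8 N as the motion stalled where the stop should be. It can't be seen under the shut guard.

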